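# Load a tub on the turntable bridge and hold its red end to the engine's siding

### The arm

A 7-joint arm with a two-finger parallel gripper is mounted at the origin on the work surface. World frame = base frame: x ahead of the robot, y to its left, z up, the work surface at z = 0. Lengths are in m, angles in degrees, forces in N, time in s.
With the tool pointing down it reaches from about 0.425 to 0.925 m from the base axis. Payload 6.8 kg.
Tool frame: the origin (TCP) lies at the very end of the fingers, on their centre line; the grasp point (between the pads) lies 19 mm behind it; z points along the fingers, y is the line along which they close (so a half turn about z gives the same grasp; the last joint's range is limited). The gripper opens to 88 mm and grips with 3 to 60 N. Pads are 20 mm wide; open, the fingers measure 115 mm over their backs; the gripper's body (75 mm by 178 mm) begins 61 mm behind the grasp point.
Start: joints at [-76.839, 27.33, 1.283, 89.118, -0.659, 63.558, -4.761], TCP at [0.224, 0.637, 0.223] pointing down, gripper open.
Joint ranges: [-169.35, 169.35], [-19.33, 120.38], [-80.79, 83.38], [13.8, 139.57], [-78.32, 258.32], [9.67, 109.79], [-169.56, 169.56]. Speed limits (degrees/s): [136.94, 136.94, 180, 180, 180, 180, 180].

### API

Orientations are given as a 3x3 rotation matrix whose columns are the frame's x, y, z axes.
In Python, from cell import manip, vision gives the robot as it stands.
- The arm moves only by the tool servo_tool, never from a script. Its argument "rows" is a list that holds one entry, the list of rows, each a list of 7 numbers: the shift along the tool's x, y, z in m, then the turn, a rotation vector about the tool's x, y, z in degrees, then the closure, from -1 (fully open) to 1 (shut), so that 0 is half open. In form: [[[dx, dy, dz, ax, ay, az, fingers], ...]]. A call has 1 to 5 rows; each row is the pose to reach, as a shift and turn from the pose commanded when the call began, along the tool's axes at that moment; what a row does not reach only later rows make up. A row lasts 1/12 s, in which the tool goes at most 41.7 mm and 7.16 degrees, less where a joint would pass 70% of its speed; a pose out of reach is approached as far as the arm can. A call with a gripper value outside its range is refused whole. The fingers move at their own pace and stop on an object; the grip force is fixed at half the most. Time passes only in rows, so rows that repeat a pose let the fingers close. It gives the time, the measured TCP pose, the force, the opening and the grip force at its end, in the units of the state.
- manip.state(): the state, without advancing time (a new reading comes with each control period).
- vision.camera(name): name is "scene" or "top"; returns (picture, depth): 420x560x3 uint8, red, green, blue; 420x560 float32, m along the optical axis (not along the pixel's ray), 0 where there is no reading.
- vision.calibration(name): a dict with "fx", "fy", "cx", "cy" (pixels), "T" (4x4, takes a point from camera to world coordinates). Camera axes: x right, y down, z forward; pixel columns grow to the right and rows downward; lengths in m; the calibration is good to about 2 mm. A picture is of the moment at which its call begins. calibration takes no time and is no camera call.
- manip.sign_off(): hands the job in; it is judged then, once.
The state is a dict: "t": time; "joint_pos": joint angles; "joint_velocities": joint speeds; "tau": joint torques, N m; "position": TCP position; "orientation": TCP orientation; "contact_force": force on the tool from outside, world axes, zero at the start; "wrist_torque": the same for the moment, N m; "opening": opening from 0.0 (shut) to 1.0 (fully open); "finger_force": force on a finger pad.
Only numpy, scipy, OpenCV 4.12 (cv2) and the standard library are available. Lean on these libraries where they do the work, as an engineer would, in place of code of your own. Each camera call takes 0.05 s, during which the arm holds its last target. There are 200 camera calls.

### The job

Lift the top (blue) tub off the pile of tubs and set it down, without dropping it, on the half of the turntable bridge that has the red end, sitting squarely between the rails. Then grip the bridge's upright yellow handle, turn the bridge until its red end faces the siding where the black engine stands with the rails in line, and finish still gripping the handle, holding the bridge still there with the tub on it. Leave the other tubs, the engine and everything else where they are.

Things in the scene. Friction and masses are not known exactly. Their poses are not given: they have to be found in the camera images.
- tub_top: blue open-topped tub, the uppermost of a pile of three nested tubs. Body 74 mm (own x) x 50 mm (own y) x 40 mm high, walls and floor 4 mm, on a foot 56 x 32 x 6 mm (x, y, z) under it. Origin at the centre of the foot's underside, z up: body bottom 6 mm and rim 46 mm above the origin. About 120 g. In the pile the foot reaches 6 mm down into the tub below and the body's bottom rests on that tub's rim (5 mm play all round), so it lifts straight up. Same when turned half round.
- tub_mid: grey tub of the same shape, in the middle of the pile, its origin 40 mm under that of the blue one; stays where it is
- tub_low: bare wooden tub of the same shape, at the bottom of the pile, standing on the table; stays where it is
- turntable: fixed round pit, 280 mm across, its rim 20 mm above the table, with two short stub tracks; origin at its centre on the table, z up
- bridge (a joint): angle of the bridge about the pit's vertical centre axis, rad: 0 when the red end points along the turntable's own +x axis, growing anticlockwise seen from above; limits +-3.1. It turns with light friction (about 1 to 2 N at the handle) and stays where it is left.
- bridge_mid (a point): the centre of the bridge on its deck's top surface, on the turning axis, 22 mm above the table; turns with the bridge: x points to the red end, y across the rails, z up. The bridge is 220 mm long and 68 mm wide with two rails, each 4 mm wide and 4 mm high, their centres 22 mm either side of the middle line (40 mm clear between them, so that the tub's foot stands on the deck between the rails and its body just above them). The middle of the red half is 52 mm along +x.
- bridge_red (a point): middle of the bridge's red-painted end edge, deck top height, 110 mm along the bridge's +x from its centre; same axes as bridge_mid
- handle: the upright yellow round handle on the bridge near the end opposite to the red one, 18 mm across, 60 mm tall, from 22 to 82 mm above the table, 82 mm from the turning axis; it spins freely on its own upright axis, as a crank handle does. Origin at the centre of its foot, 22 mm above the table
- handle_top (a point): centre of the handle's top, 82 mm above the table; axes as bridge_mid
- siding: fixed straight track on a cork roadbed that leads away from the pit and carries the black engine; origin at the pit's centre at table height, x along the track away from the pit, z up. Its rail tops are 26 mm above the table. It starts 135 mm from the origin and ends at 355 mm, where a third brass buffer stop is screwed down
- siding_mouth (a point): middle of the siding's track close to the pit, 140 mm from the pit's centre, 22 mm above the table; axes as the siding. The bridge is in line when bridge_red lies straight between bridge_mid and this point
- engine: black die-cast steam engine, 180 x 58 x 95 mm high, loose, standing on the siding 235 mm from the pit's centre; origin under its middle at the rail tops; a bystander
- signal_box: tin signal box with green roof, 85 x 140 x 120 mm high, loose; origin under its centre; a bystander
- bench: cream ceramic station bench, 34 x 90 x 54 mm high, loose; origin under its centre; a bystander
- buffer0: brass buffer stop, 20 x 56 x 41 mm high, loose; a bystander standing on the rails at the end of a stub track
- buffer1: brass buffer stop, 20 x 56 x 41 mm high, loose; a bystander standing on the rails at the end of the other stub track
Mind the look-alikes: they are no part of the job. What is shaped like the tub_top but pink or turquoise is not meant.

How it is judged:
By the outcome, as a careful person would: the job done as asked, in the order asked, and still so for the second after the job is handed in, while the arm keeps its last pose, push and grip.
It also fails if it takes over 58 s, if anything falls off the work surface, if the arm or the gripper's body presses on something with over 40 N, if the wrist force passes 120 N, or if a joint passes its speed limit or range.

## Working session

There is one attempt and no reset: what is moved stays moved. The work goes in short steps, Python scripts to look and compute and a tool call to move; the robot and the scene stay as the last step left them, time stands still between calls to the robot, and variables do not carry over. Pictures are saved under pics/ and viewed, at most 10 in all, crops included, and the job is handed in when it is done.

Besides the shell and the picture viewer there is one more tool, called after "Emit:" as name(argument=value, ...), one argument or row to a line, values as JSON. servo_tool: Moves the arm, as the interface text tells. Its arguments: {"type":"object","properties":{"rows":{"type":"array","items":{"type":"array","items":{"type":"array","items":{"type":"number"}}}}},"required":["rows"]}

```bash
mkdir -p pics; python3 - <<'E'
from cell import manip, vision
import cv2, numpy as np
for n in ("scene","top"):
    p,d=vision.camera(n); np.savez(f"{n}0.npz",p=p,d=d)
    cv2.imwrite(f"pics/{n}0.png",p[:,:,::-1])
    c=vision.calibration(n); print(n,c)
s=manip.state(); print({k:np.round(v,3).tolist() for k,v in s.items()})
E
```

```text
scene {'fx': 461.2933928481604, 'fy': 461.2933928481604, 'cx': 279.214081806249, 'cy': 210.292964746393, 'T': array([[-0.16670368,  0.82805668, -0.53528686,  1.24354085],
       [ 0.98591325,  0.14747344, -0.07890909,  0.04815642],
       [ 0.01359939, -0.54090084, -0.84097642,  1.11660528],
       [ 0.        ,  0.        ,  0.        ,  1.        ]])}
top {'fx': 420.60454117116495, 'fy': 420.60454117116495, 'cx': 273.5365658596199, 'cy': 215.51103935477983, 'T': array([[ 0.02100211, -0.9803096 ,  0.19634664,  0.38514395],
       [-0.99977803, -0.02026408,  0.00576725, -0.06396222],
       [-0.00167491, -0.19642418, -0.98051759,  1.02964832],
       [ 0.        ,  0.        ,  0.        ,  1.        ]])}
{'t': 0.1, 'joint_pos': [-76.839, 27.37, 1.279, 89.17, -0.659, 63.56, -4.763], 'joint_velocities': [-0.067, 0.012, -0.044, -0.228, 0.001, 0.009, 0.034], 'tau': [0.004, -58.409, 1.54, -27.331, -0.054, 0.013, 0.0], 'position': [0.224, 0.636, 0.222], 'orientation': [[-0.943, 0.331, -0.0], [0.331, 0.943, -0.002], [-0.0, -0.002, -1.0]], 'contact_force': [0.748, -1.0, 0.098], 'wrist_torque': [-0.053, -0.012, 0.016], 'finger_force': 0.0, 'opening': 1.002}
```

View pics/scene0.png

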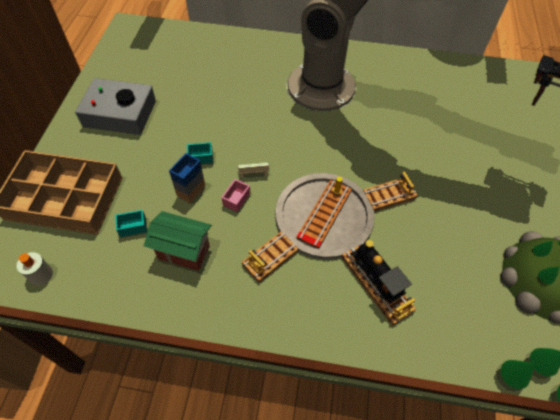

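View pics/top0.png

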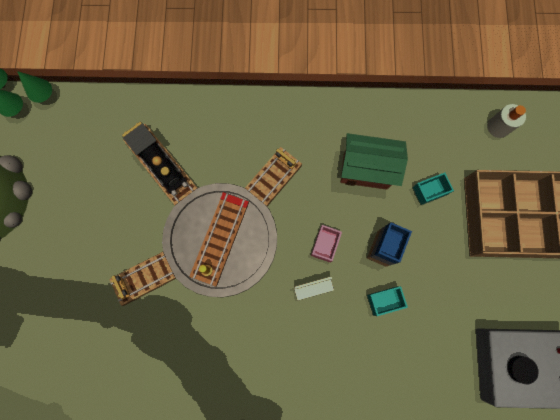

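The top view shows the blue tub at (393,243), the red bridge end at (236,200), the handle at (205,268), and the siding with the engine at (160,165). Next I'll measure them.

```bash
cat > h.py <<'E'
import numpy as np, cv2
from cell import manip, vision
C={n:vision.calibration(n) for n in("scene","top")}
def cloud(n,d):
    c=C[n]; v,u=np.mgrid[:420,:560]
    P=np.stack([(u-c["cx"])/c["fx"]*d,(v-c["cy"])/c["fy"]*d,d],-1)
    return P@c["T"][:3,:3].T+c["T"][:3,3]
def plane(n,uv,z):
    c=C[n]; uv=np.atleast_2d(np.asarray(uv,float))
    r=np.c_[(uv[:,0]-c["cx"])/c["fx"],(uv[:,1]-c["cy"])/c["fy"],np.ones(len(uv))]@c["T"][:3,:3].T
    o=c["T"][:3,3]; return o+r*((z-o[2])/r[:,2])[:,None]
def pix(n,P):
    c=C[n]; q=(np.atleast_2d(P)-c["T"][:3,3])@c["T"][:3,:3]
    return np.c_[q[:,0]/q[:,2]*c["fx"]+c["cx"],q[:,1]/q[:,2]*c["fy"]+c["cy"]]
def rect(m,n,z):
    uv=np.argwhere(m)[:,::-1]; P=plane(n,uv,z)[:,:2]*1000
    (c,s,a)=cv2.minAreaRect(P.astype(np.float32)); return np.round(c,1),np.round(s,1),round(a,1)
E
python3 - <<'E'
from h import *
for n in("top","scene"):
    f=np.load(n+"0.npz"); p,d=f["p"],f["d"]; W=cloud(n,d)
    hsv=cv2.cvtColor(p,cv2.COLOR_RGB2HSV); H,S,V=cv2.split(hsv)
    x,y,z=W[...,0],W[...,1],W[...,2]
    blue=(H>100)&(H<130)&(S>120)&(V>30)
    print(n,"bluerim",rect(blue&(z>.118)&(z<.135),n,.126), np.median(z[blue]), np.percentile(z[blue],[5,95]))
    red=((H<6)|(H>174))&(S>200)&(V>120)
    nc,l,st,ce=cv2.connectedComponentsWithStats(red.astype(np.uint8))
    for i in range(1,nc):
        if st[i,4]>25: print("red",ce[i],st[i,4],rect(l==i,n,.022))
    yel=(H>22)&(H<34)&(S>180)&(V>110)
    nc,l,st,ce=cv2.connectedComponentsWithStats(yel.astype(np.uint8))
    for i in range(1,nc):
        if st[i,4]>12: print("yel",ce[i],st[i,4],plane(n,ce[i],.082).round(3), W[l==i].mean(0).round(3),z[l==i].max().round(3))
    # pit rim by height step
    m=(z>.014)&(z<.03)&(S<90)&(V>60)&(abs(y-.07)<.3)
    m=cv2.morphologyEx(m.astype(np.uint8),cv2.MORPH_OPEN,np.ones((3,3)))
    nc,l,st,ce=cv2.connectedComponentsWithStats(m); i=1+st[1:,4].argmax()
    cs,_=cv2.findContours((l==i).astype(np.uint8),cv2.RETR_EXTERNAL,cv2.CHAIN_APPROX_NONE)
    hull=cv2.convexHull(max(cs,key=len))[:,0]
    P=plane(n,hull,.02)[:,:2]*1000
    print("pit",cv2.minEnclosingCircle(P.astype(np.float32)),cv2.fitEllipse(P.astype(np.float32)))
    eng=(z>.045)&(V<90)
    # rectified view
# engine/siding
gx,gy=np.meshgrid(np.arange(0,600),np.arange(0,500))
f=np.load("top0.npz")
# world window: col -> y from .32 down, row -> x from .80 down, 0.75mm/px
X=.80-gy*.00085; Y=.38-gx*.00085
uv=pix("top",np.stack([X,Y,X*0+.026],-1).reshape(-1,3)).astype(np.float32).reshape(500,600,2)
cv2.imwrite("pics/rect0.png",cv2.remap(f["p"],uv[...,0],uv[...,1],cv2.INTER_CUBIC)[:,:,::-1])
E
```

```text
top bluerim (array([ 513. , -320.8]), array([50.4, 74.9]), 67.4) 0.0918775773513375 [0.08701755 0.12661607]
red [233.65333333 199.97333333] 75 (array([624.1,  40.8]), array([32.9, 14.3]), 72.4)
pit ((528.7545776367188, 72.158935546875), 139.4957733154297) ((528.521728515625, 72.2570571899414), (277.739990234375, 277.8268127441406), 17.215009689331055)
scene bluerim (array([ 518., -320.]), array([54.3, 77.7]), 68.9) 0.1090145164893076 [0.08785114 0.12730725]
red [308.26027397 239.04109589] 73 (array([624.1,  38.7]), array([33.6, 17.8]), 69.8)
yel [339. 179.] 21 [[0.453 0.098 0.082]] [0.453 0.098 0.082] 0.085
pit ((530.4906616210938, 73.11811065673828), 140.58575439453125) ((530.0184936523438, 72.56745147705078), (277.0611572265625, 280.105712890625), 81.03153991699219)
```

View pics/rect0.png

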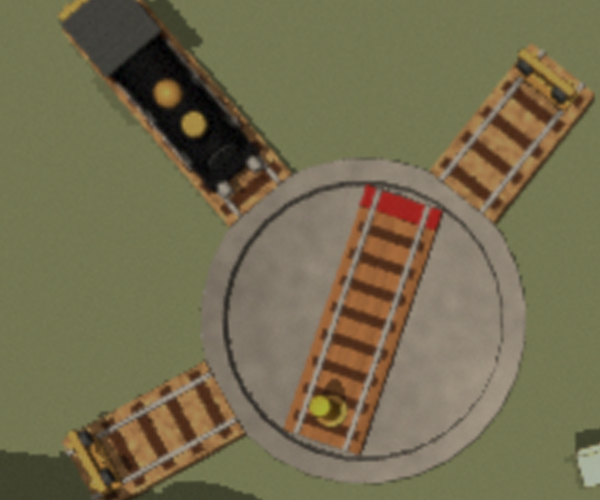

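The rectified view (0.85 mm/px) shows the red end's middle at about (403,197), the pit centre at (362,319) and the siding mouth at about (261,198). That puts the bridge at roughly −18.6° and the siding at roughly 40°. I'll refine both angles while starting the travel.

Emit:
servo_tool(
  rows=[
    [[-0.15,-0.14,0,0,0,0,-1],[-0.15,-0.14,0,0,0,0,-1],[-0.15,-0.14,0,0,0,0,-1],[-0.15,-0.14,0,0,0,0,-1],[-0.15,-0.14,0,0,0,0,-1]],
  ],
)

```text
t: 0.52
position: [0.3196, 0.4524, 0.2223]
orientation: [[-0.943, 0.332, -0.0], [0.332, 0.943, -0.001], [-0.0, -0.001, -1.0]]
contact_force: [0.4, -0.4, -0.4]
opening: 1.0
finger_force: 0.0
```

```bash
cat >> h.py <<'E'
def go(x,y,z,yaw=None):
    "shift in tool axes to reach a world point; turn about tool z so that tool y points along yaw (deg)"
    s=manip.state(); R=np.array(s["orientation"]); p=np.array(s["position"])
    a=np.degrees(np.arctan2(R[1,1],R[0,1])); t=0 if yaw is None else -((yaw-a+90)%180-90)
    print("t",s["t"],"pos",p.round(4),"yaw",a.round(2),"shift",(R.T@(np.array([x,y,z])-p)).round(4),"turn",round(t,2),"zaxis",R[:,2].round(4))
E
python3 - <<'E'
from h import *
for n in("top","scene"):
    f=np.load(n+"0.npz"); p,d=f["p"],f["d"]; W=cloud(n,d)
    H,S,V=cv2.split(cv2.cvtColor(p,cv2.COLOR_RGB2HSV)); z=W[...,2]
    r=np.hypot(W[...,0]-.529,W[...,1]-.0724)
    m=(((H<22)|(H>174))&(S>95)&(V>40)&(z>.01)&(z<.034)&(r<.36)).astype(np.uint8)
    for nm,mm,zz in(("bridge",m*(r<.118),.022),("outer",m*(r>.13),.022)):
        mm=cv2.morphologyEx(mm.astype(np.uint8),cv2.MORPH_CLOSE,np.ones((3,3)))
        nc,l,st,ce=cv2.connectedComponentsWithStats(mm)
        for i in range(1,nc):
            if st[i,4]>60: 
                q=rect(l==i,n,zz); print(n,nm,st[i,4],*q,"bearing",np.degrees(np.arctan2(q[0][1]-72.4,q[0][0]-529.)).round(1))
go(.4,.3,.22)
E
```

```text
top bridge 2506 [528.7  72. ] [ 69.5 220. ] 71.2 bearing -126.9
top outer 569 [714.4 231. ] [219.4  69.9] 40.5 bearing 40.5
top outer 1402 [688.4 -55.8] [ 71.7 139.6] 51.4 bearing -38.8
top outer 107 [ 523.3 -187.4] [40.3 63.3] 71.4 bearing -91.3
top outer 1620 [428.8 251.1] [ 71.7 140.4] 29.2 bearing 119.3
scene bridge 1622 [531.7  71.8] [ 70.8 225.6] 71.4 bearing -12.5
scene outer 71 [ 426.5 -153.8] [16.4 83.9] 16.4 bearing -114.4
scene outer 994 [432.6 252.6] [ 76.9 142.1] 29.3 bearing 118.1
scene outer 263 [ 522.5 -183.9] [57.7 83.4] 70.0 bearing -91.5
scene outer 1235 [691.7 -53.5] [ 77.  143.6] 52.2 bearing -37.7
scene outer 894 [717.9 228.2] [223.6  74.4] 41.7 bearing 39.5
t 0.5167 pos [0.3196 0.4524 0.2223] yaw 70.61 shift [-0.1264 -0.1171  0.0024] turn 0 zaxis [-2.e-04 -1.e-03 -1.e+00]
```

Emit:
servo_tool(
  rows=[
    [[-0.15,-0.138,0,0,0,0,-1],[-0.15,-0.138,0,0,0,0,-1],[-0.15,-0.138,0,0,0,0,-1],[-0.15,-0.138,0,0,0,0,-1],[-0.15,-0.138,0,0,0,0,-1]],
  ],
)

```text
t: 0.93
position: [0.4153, 0.2723, 0.2225]
orientation: [[-0.943, 0.332, -0.0], [0.332, 0.943, -0.0], [0.0, -0.0, -1.0]]
contact_force: [0.6, 0.3, 0.6]
opening: 0.998
finger_force: 0.0
```

```bash
python3 -c "
from h import *
go(.5135,-.3207,.2,68)"
```

```text
t 0.9333 pos [0.4153 0.2723 0.2225] yaw 70.58 shift [-0.2898 -0.5266  0.0228] turn 2.58 zaxis [-1.e-04 -4.e-04 -1.e+00]
```

Emit:
servo_tool(
  rows=[
    [[-0.097,-0.176,0,0,0,0,-1],[-0.097,-0.176,0,0,0,0,-1],[-0.097,-0.176,0,0,0,0,-1],[-0.097,-0.176,0,0,0,0,-1],[-0.097,-0.176,0,0,0,0,-1]],
  ],
)

```text
t: 1.35
position: [0.4475, 0.0738, 0.2226]
orientation: [[-0.943, 0.333, -0.0], [0.333, 0.943, -0.0], [0.0, -0.0, -1.0]]
contact_force: [-0.1, 0.4, 0.2]
opening: 1.0
finger_force: 0.0
```

Emit:
servo_tool(
  rows=[
    [[-0.097,-0.176,0,0,0,0,-1],[-0.097,-0.176,0,0,0,0,-1],[-0.097,-0.176,0,0,0,0,-1],[-0.097,-0.176,0,0,0,0,-1],[-0.097,-0.176,0,0,0,0,-1]],
  ],
)

```text
t: 1.77
position: [0.4806, -0.1244, 0.2227]
orientation: [[-0.943, 0.333, 0.0], [0.333, 0.943, -0.0], [-0.0, -0.0, -1.0]]
contact_force: [-0.1, 0.0, -0.7]
opening: 1.003
finger_force: 0.0
```

Emit:
servo_tool(
  rows=[
    [[-0.094,-0.174,0,0,0,2.5,-1],[-0.094,-0.174,0,0,0,2.5,-1],[-0.094,-0.174,0,0,0,2.5,-1],[-0.094,-0.174,0,0,0,2.5,-1],[-0.094,-0.174,0,0,0,2.5,-1]],
  ],
)

```text
t: 2.18
position: [0.5114, -0.3201, 0.2224]
orientation: [[-0.927, 0.374, -0.001], [0.374, 0.927, -0.001], [0.0, -0.001, -1.0]]
contact_force: [0.8, -0.4, 0.3]
opening: 1.002
finger_force: 0.0
```

```bash
python3 -c "
from h import *
go(.5135,-.3207,.092,68)"
```

```text
t 2.1833 pos [ 0.5114 -0.3201  0.2224] yaw 68.04 shift [-0.0022  0.0004  0.1304] turn 0.04 zaxis [-5.0e-04 -1.1e-03 -1.0e+00]
```

Emit:
servo_tool(
  rows=[
    [[-0.002,0,0.035,0,0,0,-1],[-0.002,0,0.07,0,0,0,-1],[-0.002,0,0.1,0,0,0,-1],[-0.002,0,0.12,0,0,0,-1],[-0.002,0,0.129,0,0,0,-1]],
  ],
)

```text
t: 2.6
position: [0.5119, -0.3161, 0.0901]
orientation: [[-0.928, 0.372, -0.005], [0.372, 0.928, 0.002], [0.006, 0.0, -1.0]]
contact_force: [-0.8, 1.0, 0.1]
opening: 1.0
finger_force: 0.0
```

Emit:
servo_tool(
  rows=[
    [[0,0,0,0,0,0,-0.2],[0,0,0,0,0,0,0],[0,0,0,0,0,0,0.2],[0,0,0,0,0,0,0.3],[0,0,0,0,0,0,0.5]],
  ],
)

```text
t: 3.02
position: [0.5147, -0.3179, 0.0951]
orientation: [[-0.928, 0.372, 0.002], [0.372, 0.928, -0.001], [-0.003, -0.0, -1.0]]
contact_force: [-0.6, -0.3, 1.1]
opening: 0.659
finger_force: 0.3
```

Emit:
servo_tool(
  rows=[
    [[0,0,0,0,0,0,1],[0,0,0,0,0,0,1],[0,0,0,0,0,0,1],[0,0,0,0,0,0,1],[0,0,0,0,0,0,1]],
  ],
)

```text
t: 3.43
position: [0.5144, -0.318, 0.0946]
orientation: [[-0.928, 0.373, 0.002], [0.373, 0.928, -0.001], [-0.002, -0.0, -1.0]]
contact_force: [-0.8, -1.9, 6.6]
opening: 0.58
finger_force: 29.7
```

Emit:
servo_tool(
  rows=[
    [[0,0,-0.006,0,0,0,1],[0,0,-0.016,0,0,0,1],[0,0,-0.035,0,0,0,1],[0,0,-0.06,0,0,0,1],[0,0,-0.085,0,0,0,1]],
  ],
)

```text
t: 3.85
position: [0.5132, -0.3167, 0.1795]
orientation: [[-0.928, 0.372, -0.002], [0.372, 0.928, 0.001], [0.002, 0.0, -1.0]]
contact_force: [0.2, 0.3, -1.6]
opening: 0.579
finger_force: 29.6
```

Emit:
servo_tool(
  rows=[
    [[0,0,-0.015,0,0,0,1],[0,0,-0.02,0,0,0,1],[0,0,-0.02,0,0,0,1],[0,0,-0.02,0,0,0,1],[0,0,-0.02,0,0,0,1]],
  ],
)

```text
t: 4.27
position: [0.5131, -0.3166, 0.1973]
orientation: [[-0.928, 0.372, -0.002], [0.372, 0.928, 0.001], [0.002, 0.0, -1.0]]
contact_force: [0.3, 0.2, -2.0]
opening: 0.581
finger_force: 29.6
```

```bash
python3 - <<'E'
from h import *
go(.5782,.0555,.2,71.2)
ims=[]
for n in("scene","top"):
    p,d=vision.camera(n); np.savez(n+"1.npz",p=p,d=d)
    u,v=pix(n,[.515,-.32,.12])[0].astype(int)
    ims.append(cv2.resize(p[max(v-70,0):v+70,u-70:u+70],(390,390),interpolation=cv2.INTER_CUBIC))
cv2.imwrite("pics/lift.png",np.hstack(ims)[:,:,::-1])
E
```

```text
t 4.2667 pos [ 0.5131 -0.3166  0.1973] yaw 68.16 shift [ 0.078   0.3696 -0.0024] turn -3.04 zaxis [-0.0021  0.0011 -1.    ]
```

View pics/lift.png

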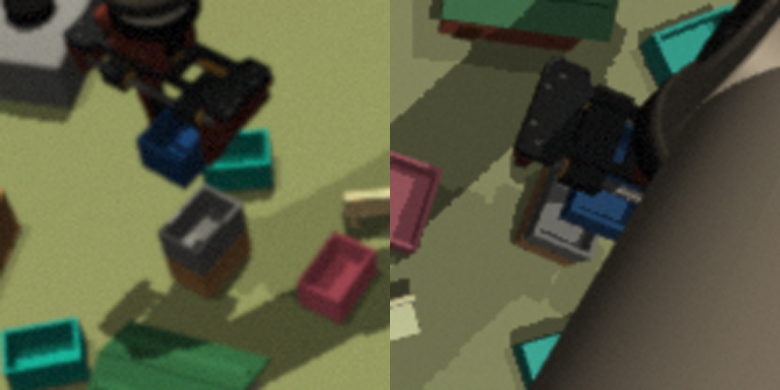

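The tub is cleanly held, and the grey and wooden tubs are still in place below it. Moving over the bridge.

Emit:
servo_tool(
  rows=[
    [[0.006,0.03,0,0,0,0,1],[0.014,0.067,0,0,0,0,1],[0.022,0.105,0,0,0,0,1],[0.03,0.143,0,0,0,0,1],[0.038,0.18,0,0,0,0,1]],
  ],
)

```text
t: 4.78
position: [0.5452, -0.1342, 0.1979]
orientation: [[-0.928, 0.372, -0.001], [0.372, 0.928, 0.0], [0.001, -0.0, -1.0]]
contact_force: [0.2, -0.7, -0.4]
opening: 0.582
finger_force: 29.6
```

Emit:
servo_tool(
  rows=[
    [[0.008,0.04,0,0,0,0,1],[0.016,0.08,0,0,0,-1,1],[0.025,0.12,0,0,0,-2,1],[0.032,0.155,0,0,0,-3,1],[0.038,0.18,0,0,0,-3,1]],
  ],
)

```text
t: 5.2
position: [0.5772, 0.0495, 0.1977]
orientation: [[-0.948, 0.319, -0.001], [0.319, 0.948, 0.001], [0.001, 0.0, -1.0]]
contact_force: [-0.3, -0.5, -1.0]
opening: 0.576
finger_force: 29.6
```

Emit:
servo_tool(
  rows=[
    [[0,0.007,0.02,0,0,0,1],[0,0.007,0.05,0,0,0,1],[0,0.007,0.08,0,0,0,1],[0,0.007,0.09,0,0,0,1],[0,0.007,0.09,0,0,0,1]],
  ],
)

```text
t: 5.62
position: [0.5771, 0.0513, 0.1056]
orientation: [[-0.946, 0.323, -0.006], [0.323, 0.946, -0.002], [0.006, -0.004, -1.0]]
contact_force: [1.8, -0.1, -1.4]
opening: 0.577
finger_force: 29.6
```

```bash
python3 - <<'E'
from h import *
go(.5782,.0555,.0366,71.2)
E
```

```text
t 5.6167 pos [0.5771 0.0513 0.1056] yaw 71.14 shift [-0.0001  0.0045  0.069 ] turn -0.06 zaxis [-0.0064 -0.0017 -1.    ]
```

Emit:
servo_tool(
  rows=[
    [[0,0,0,0,0,0,1],[0,0,0,0,0,0,1],[0,0,0,0,0,0,1],[0,0,0,0,0,0,1]],
  ],
)

```text
t: 5.95
position: [0.5806, 0.0517, 0.1101]
orientation: [[-0.946, 0.323, 0.003], [0.323, 0.946, 0.001], [-0.002, 0.002, -1.0]]
contact_force: [-0.6, -0.2, -2.8]
opening: 0.581
finger_force: 29.6
```

```bash
python3 - <<'E'
from h import *
go(.5782,.0555,.0366,71.2)
for n in("scene","top"):
    p,d=vision.camera(n); W=cloud(n,d); z=W[...,2]
    H,S,V=cv2.split(cv2.cvtColor(p,cv2.COLOR_RGB2HSV))
    blue=(H>100)&(H<130)&(S>120)&(V>30)&(np.hypot(W[...,0]-.578,W[...,1]-.0555)<.07)
    print(n,blue.sum(),np.percentile(z[blue],[1,50,99]).round(4))
    if n=="scene": P=W[blue]; print(P.min(0),P.max(0))
    ims=cv2.resize(p[140:280,210:390] if n=="scene" else p[150:290,150:330],(400,310),interpolation=cv2.INTER_CUBIC)
    A=ims if n=="scene" else np.hstack([A,ims])
cv2.imwrite("pics/over.png",A[:,:,::-1])
E
```

```text
t 5.95 pos [0.5806 0.0517 0.1101] yaw 71.13 shift [0.0037 0.0027 0.0735] turn -0.07 zaxis [ 2.5e-03  8.0e-04 -1.0e+00]
scene 466 [0.1023 0.1133 0.1452]
[0.5414049  0.01842421 0.10102009] [0.62658943 0.07236996 0.19560427]
top 134 [0.1015 0.1076 0.1449]
```

View pics/over.png

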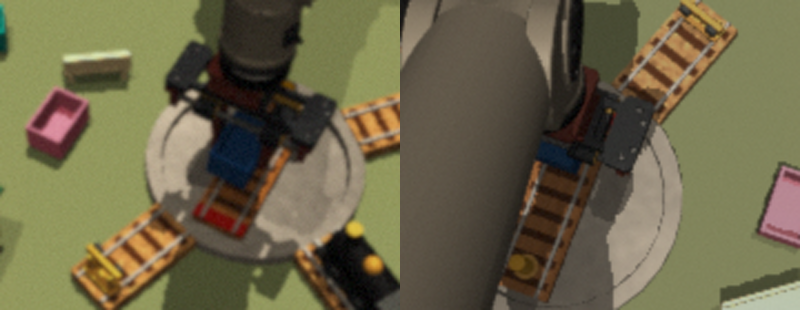

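The tub is level above the red half, and its body bottom at z≈0.1015 confirms the 14.6 mm TCP offset. Descending.

Emit:
servo_tool(
  rows=[
    [[0.004,0.003,0.02,0,0,0,1],[0.004,0.003,0.035,0,0,0,1],[0.004,0.003,0.05,0,0,0,1],[0.004,0.003,0.058,0,0,0,1],[0.004,0.003,0.061,0,0,0,1]],
  ],
)

```text
t: 6.47
position: [0.5761, 0.0558, 0.0467]
orientation: [[-0.946, 0.323, -0.002], [0.323, 0.946, -0.0], [0.001, -0.001, -1.0]]
contact_force: [0.8, -0.5, -1.0]
opening: 0.581
finger_force: 29.6
```

Emit:
servo_tool(
  rows=[
    [[0,0,0,0,0,0,1],[0,0,0,0,0,0,1],[0,0,0,0,0,0,1],[0,0,0,0,0,0,1]],
  ],
)

```text
t: 6.8
position: [0.5774, 0.0559, 0.0485]
orientation: [[-0.946, 0.323, 0.001], [0.323, 0.946, 0.0], [-0.001, 0.001, -1.0]]
contact_force: [-0.9, 0.4, -0.5]
opening: 0.58
finger_force: 29.6
```

```bash
python3 - <<'E'
from h import *
go(.5782,.0555,.0366,71.2)
p,d=vision.camera("scene"); W=cloud("scene",d)
H,S,V=cv2.split(cv2.cvtColor(p,cv2.COLOR_RGB2HSV))
r=np.hypot(W[...,0]-.529,W[...,1]-.0722)
m=((H<6)|(H>174))&(S>200)&(V>120)&(r<.12)
print(rect(m,"scene",.022))
x,y=pix("scene",[.59,.05,.03])[0].astype(int)
cv2.imwrite("pics/low.png",cv2.resize(p[y-45:y+45,x-60:x+60],(800,600),interpolation=cv2.INTER_CUBIC)[:,:,::-1])
E
```

```text
t 6.8 pos [0.5774 0.0559 0.0485] yaw 71.14 shift [-0.0009 -0.0001  0.0119] turn -0.06 zaxis [ 1.4e-03  3.0e-04 -1.0e+00]
(array([0., 0.]), array([0., 0.]), 0.0)
```

View pics/low.png

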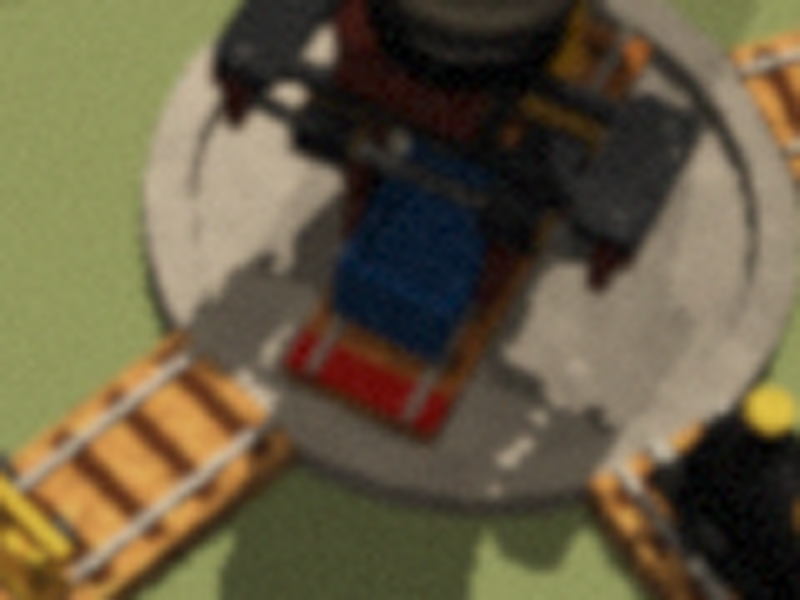

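```bash
python3 - <<'E'
from h import *
x,y=pix("scene",[.59,.05,.03])[0].astype(int)
g=lambda pts,z: plane("scene",np.array(pts)/6.667+[x-60-.43,y-45-.43],z)
c=np.radians(-18.8); e=np.array([np.cos(c),np.sin(c)]); n=np.array([-e[1],e[0]])
for nm,pts,z in(("tubbot",[(335,308),(440,360)],.040),("red",[(288,352),(435,437)],.022),("rails",[(318,365),(412,418)],.026)):
    P=(g(pts,z)[:,:2]-[.529,.0722])*1000; print(nm,"along",(P@e).round(1),"across",(P@n).round(1))
E
```

```text
tubbot along [85.3 86.6] across [-23.8  24.3]
red along [103.3 109.8] across [-35.1  34.9]
rails along [105.  108.5] across [-20.7  23.6]
```

The tub is centred across the rails within 1 mm. Lowering gently.

Emit:
servo_tool(
  rows=[
    [[-0.002,0,0.003,0,0,0,1],[-0.002,0,0.006,0,0,0,1],[-0.002,0,0.008,0,0,0,1],[-0.002,0,0.01,0,0,0,1],[-0.002,0,0.011,0,0,0,1]],
  ],
)

```text
t: 7.27
position: [0.5785, 0.0552, 0.0367]
orientation: [[-0.946, 0.323, -0.001], [0.323, 0.946, 0.0], [0.001, -0.0, -1.0]]
contact_force: [-4.8, 0.2, 13.2]
opening: 0.581
finger_force: 29.7
```

Emit:
servo_tool(
  rows=[
    [[0,0,0,0,0,0,1],[0,0,0.0005,0,0,0,1],[0,0,0.001,0,0,0,1],[0,0,0.001,0,0,0,1]],
  ],
)

```text
t: 7.6
position: [0.5785, 0.055, 0.0363]
orientation: [[-0.946, 0.323, -0.0], [0.323, 0.946, 0.0], [0.0, 0.0, -1.0]]
contact_force: [-3.3, 0.2, 7.9]
opening: 0.579
finger_force: 29.7
```

Seated at the expected height (TCP at 0.0363) with contact force. Now opening gently and rising.

Emit:
servo_tool(
  rows=[
    [[0,0,-0.0005,0,0,0,0.0],[0,0,-0.0005,0,0,0,-0.3],[0,0,-0.0005,0,0,0,-0.5],[0,0,-0.0005,0,0,0,-0.6],[0,0,-0.0005,0,0,0,-0.6]],
  ],
)

```text
t: 8.02
position: [0.5788, 0.0553, 0.036]
orientation: [[-0.946, 0.323, 0.0], [0.323, 0.946, -0.0], [-0.0, 0.0, -1.0]]
contact_force: [0.3, 0.3, -0.3]
opening: 0.795
finger_force: 0.0
```

Emit:
servo_tool(
  rows=[
    [[0,0,-0.01,0,0,0,-0.6],[0,0,-0.03,0,0,0,-0.6],[0,0,-0.06,0,0,0,-0.6],[0,0,-0.09,0,0,0,-0.6],[0,0,-0.11,0,0,0,-0.6]],
  ],
)

```text
t: 8.43
position: [0.5797, 0.055, 0.1494]
orientation: [[-0.946, 0.324, 0.003], [0.324, 0.946, 0.0], [-0.002, 0.001, -1.0]]
contact_force: [0.5, 0.2, 0.3]
opening: 0.801
finger_force: 0.0
```

```bash
python3 -c "
from h import *
go(.4513,.0986,.145)"
```

```text
t 8.4333 pos [0.5797 0.055  0.1494] yaw 71.11 shift [ 0.1356 -0.0003  0.0041] turn 0 zaxis [ 2.8e-03  5.0e-04 -1.0e+00]
```

Emit:
servo_tool(
  rows=[
    [[0.035,0,0,0,0,0,-0.6],[0.07,0,0,0,0,0,-0.6],[0.105,0,0,0,0,0,-0.6],[0.128,0,0,0,0,0,-0.6],[0.136,0,0,0,0,0,-0.6]],
  ],
)

```text
t: 8.85
position: [0.4465, 0.1001, 0.1464]
orientation: [[-0.947, 0.321, -0.002], [0.321, 0.947, 0.001], [0.002, 0.0, -1.0]]
contact_force: [0.0, 0.6, 0.3]
opening: 0.801
finger_force: 0.0
```

Emit:
servo_tool(
  rows=[
    [[0,0,0,0,0,0,-0.6],[0,0,0,0,0,0,-0.6],[0,0,0,0,0,0,-0.6]],
  ],
)

```text
t: 9.1
position: [0.4517, 0.0989, 0.1467]
orientation: [[-0.946, 0.324, 0.002], [0.324, 0.946, 0.0], [-0.002, 0.001, -1.0]]
contact_force: [0.8, -0.7, 0.7]
opening: 0.795
finger_force: 0.0
```

```bash
python3 - <<'E'
from h import *
go(.4513,.0986,.045)
p,d=vision.camera("scene"); W=cloud("scene",d)
x,y=pix("scene",[.54,.07,.04])[0].astype(int)
H,S,V=cv2.split(cv2.cvtColor(p,cv2.COLOR_RGB2HSV))
red=((H<6)|(H>174))&(S>200)&(V>120)&(np.hypot(W[...,0]-.529,W[...,1]-.072)<.13)
print("red",red.sum(), rect(red,"scene",.022) if red.sum() else 0)
blue=(H>100)&(H<130)&(S>120)&(V>30)&(abs(W[...,0]-.57)<.1)&(abs(W[...,1]-.06)<.1)&(W[...,2]>.063)&(W[...,2]<.078)
print("rim",rect(blue,"scene",.068))
cv2.imwrite("pics/set.png",cv2.resize(p[y-60:y+60,x-80:x+80],(800,600),interpolation=cv2.INTER_CUBIC)[:,:,::-1])
E
```

```text
t 9.1 pos [0.4517 0.0989 0.1467] yaw 71.09 shift [ 0.0005 -0.0005  0.1017] turn 0 zaxis [ 1.9e-03  1.0e-04 -1.0e+00]
red 39 (array([629.6,  36.9]), array([64. , 15.8]), 59.5)
rim (array([583.2,  53.8]), array([50.7, 75. ]), 71.2)
```

View pics/set.png

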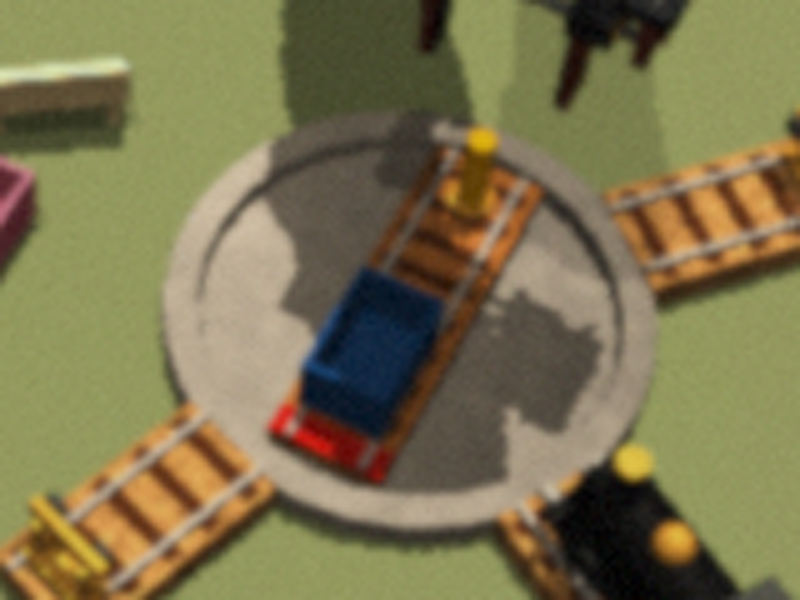

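The tub sits squarely on the red half: its rim rectangle measures 50.7×75 at 71.2°, the same as the bridge. Descending to the handle and gripping it.

Emit:
servo_tool(
  rows=[
    [[0,0,0.03,0,0,0,-0.6],[0,0,0.06,0,0,0,-0.6],[0,0,0.085,0,0,0,-0.6],[0,0,0.098,0,0,0,-0.6],[0,0,0.102,0,0,0,-0.6]],
  ],
)

```text
t: 9.57
position: [0.4496, 0.098, 0.0419]
orientation: [[-0.946, 0.324, -0.003], [0.324, 0.946, -0.002], [0.002, -0.003, -1.0]]
contact_force: [1.4, 0.7, -1.1]
opening: 0.8
finger_force: 0.0
```

Emit:
servo_tool(
  rows=[
    [[0,0,0,0,0,0,-0.3],[0,0,0,0,0,0,0],[0,0,0,0,0,0,0.2],[0,0,0,0,0,0,0.4],[0,0,0,0,0,0,0.5]],
  ],
)

```text
t: 9.98
position: [0.4507, 0.0994, 0.045]
orientation: [[-0.946, 0.323, 0.002], [0.323, 0.946, 0.001], [-0.001, 0.001, -1.0]]
contact_force: [-0.3, -0.3, -0.3]
opening: 0.459
finger_force: 0.0
```

Emit:
servo_tool(
  rows=[
    [[0,0,0,0,0,0,0.6],[0,0,0,0,0,0,0.8],[0,0,0,0,0,0,1],[0,0,0,0,0,0,1],[0,0,0,0,0,0,1]],
  ],
)

```text
t: 10.4
position: [0.45, 0.0992, 0.0443]
orientation: [[-0.946, 0.323, -0.0], [0.323, 0.946, 0.0], [0.0, 0.0, -1.0]]
contact_force: [-0.7, -0.3, 3.4]
opening: 0.203
finger_force: 30.0
```

```bash
python3 - <<'E'
from h import *
s=manip.state(); R=np.array(s["orientation"]); p0=np.array(s["position"]); print(p0, s["joint_pos"][6])
c=np.array([.529,.0722]); v=p0[:2]-c; print("r",np.hypot(*v),"bridge angle",np.degrees(np.arctan2(-v[1],-v[0])))
a0=np.degrees(np.arctan2(v[1],v[0])); r=.082
for a in np.linspace(-18.8,40.5,16):
    t=np.radians(a+180); q=c+r*np.array([np.cos(t),np.sin(t)]); print(a.round(1),q.round(4))
E
```

```text
[0.449963   0.09920441 0.04427785] 66.80290591966236
r 0.08352296590015774 bridge angle -18.863652783516216
-18.8 [0.4514 0.0986]
-14.8 [0.4497 0.0932]
-10.9 [0.4485 0.0877]
-6.9 [0.4476 0.0821]
-3.0 [0.4471 0.0765]
1.0 [0.447  0.0708]
4.9 [0.4473 0.0652]
8.9 [0.448  0.0596]
12.8 [0.449 0.054]
16.8 [0.4505 0.0485]
20.7 [0.4523 0.0432]
24.7 [0.4545 0.038 ]
28.6 [0.457  0.0329]
32.6 [0.4599 0.028 ]
36.5 [0.4631 0.0234]
40.5 [0.4666 0.0189]
```

Emit:
servo_tool(
  rows=[
    [[-0.0001,-0.0035,0,0,0,-2.4,1],[-0.0003,-0.007,0,0,0,-4.8,1],[-0.0007,-0.0105,0,0,0,-7.2,1],[-0.0012,-0.0139,0,0,0,-9.6,1],[-0.0018,-0.0174,0,0,0,-12,1]],
  ],
)

```text
t: 10.82
position: [0.446, 0.0826, 0.0443]
orientation: [[-0.993, 0.117, -0.0], [0.117, 0.993, 0.001], [0.0, 0.001, -1.0]]
contact_force: [-0.9, 0.9, 2.4]
opening: 0.196
finger_force: 30.0
```

Emit:
servo_tool(
  rows=[
    [[-0.0001,-0.0035,0,0,0,-2.4,1],[-0.0003,-0.007,0,0,0,-4.8,1],[-0.0007,-0.0105,0,0,0,-7.2,1],[-0.0012,-0.0139,0,0,0,-9.6,1],[-0.0018,-0.0174,0,0,0,-12,1]],
  ],
)

```text
t: 11.23
position: [0.4455, 0.0649, 0.0443]
orientation: [[-0.996, -0.092, -0.001], [-0.092, 0.996, 0.0], [0.0, 0.001, -1.0]]
contact_force: [-2.5, 0.3, 4.0]
opening: 0.197
finger_force: 30.0
```

```bash
cat >>h.py <<'E'
def br():
    s=manip.state(); v=np.array(s["position"])[:2]-[.529,.0722]; R=np.array(s["orientation"])
    print("t",s["t"],"r",np.hypot(*v).round(4),"bridge",np.degrees(np.arctan2(-v[1],-v[0])).round(2),"toolyaw-90",np.degrees(np.arctan2(R[1,1],R[0,1])).round(2)-90,s["contact_force"],s["finger_force"])
E
python3 -c "
from h import *
br()"
```

```text
t 11.2333 r 0.0838 bridge 5.0 toolyaw-90 5.290000000000006 [-2.47988152  0.32174832  4.0409655 ] 30.00101387500763
```

Tracking well. I'll continue to about 38°, then measure.

Emit:
servo_tool(
  rows=[
    [[-0.0001,-0.0035,0,0,0,-2.4,1],[-0.0003,-0.007,0,0,0,-4.8,1],[-0.0007,-0.0105,0,0,0,-7.2,1],[-0.0012,-0.0139,0,0,0,-9.6,1],[-0.0018,-0.0174,0,0,0,-12,1]],
  ],
)

```text
t: 11.65
position: [0.4487, 0.0475, 0.0443]
orientation: [[-0.955, -0.297, -0.001], [-0.297, 0.955, 0.0], [0.001, 0.001, -1.0]]
contact_force: [-2.1, 0.4, 4.1]
opening: 0.197
finger_force: 30.0
```

Emit:
servo_tool(
  rows=[
    [[-0.0001,-0.0035,0,0,0,-2.4,1],[-0.0003,-0.007,0,0,0,-4.8,1],[-0.0007,-0.0105,0,0,0,-7.2,1],[-0.0012,-0.0139,0,0,0,-9.6,1],[-0.0018,-0.0174,0,0,0,-12,1]],
  ],
)

```text
t: 12.07
position: [0.4555, 0.0312, 0.0443]
orientation: [[-0.872, -0.489, -0.001], [-0.489, 0.872, 0.0], [0.001, 0.001, -1.0]]
contact_force: [-1.8, 0.1, 4.9]
opening: 0.203
finger_force: 30.0
```

Emit:
servo_tool(
  rows=[
    [[-0.0001,-0.0035,0,0,0,-2.4,1],[-0.0003,-0.007,0,0,0,-4.8,1],[-0.0007,-0.0105,0,0,0,-7.2,1],[-0.001,-0.0125,0,0,0,-8.6,1],[-0.0011,-0.0133,0,0,0,-9.2,1]],
  ],
)

```text
t: 12.48
position: [0.4631, 0.0197, 0.0443]
orientation: [[-0.784, -0.621, -0.001], [-0.621, 0.784, -0.0], [0.001, 0.0, -1.0]]
contact_force: [-2.5, -1.4, 5.8]
opening: 0.199
finger_force: 30.0
```

Emit:
servo_tool(
  rows=[
    [[0,0,0,0,0,0,1],[0,0,0,0,0,0,1],[0,0,0,0,0,0,1]],
  ],
)

```text
t: 12.73
position: [0.4631, 0.0197, 0.0443]
orientation: [[-0.785, -0.62, -0.001], [-0.62, 0.785, -0.0], [0.001, -0.0, -1.0]]
contact_force: [-1.8, -2.4, 4.7]
opening: 0.199
finger_force: 30.0
```

```bash
python3 - <<'E'
from h import *
br()
for n in("top","scene"):
    p,d=vision.camera(n); W=cloud(n,d); z=W[...,2]
    H,S,V=cv2.split(cv2.cvtColor(p,cv2.COLOR_RGB2HSV)); r=np.hypot(W[...,0]-.529,W[...,1]-.0722)
    red=((H<6)|(H>174))&(S>200)&(V>100)&(r<.125)
    if red.sum()>10:
        q=rect(red,n,.022); print(n,"red",red.sum(),*q,"bearing",np.degrees(np.arctan2(q[0][1]-72.2,q[0][0]-529.)).round(1))
    b=(H>100)&(H<130)&(S>120)&(V>30)&(r<.12)&(z>.06)&(z<.08)
    if b.sum()>10: print(n,"rim",b.sum(),*rect(b,n,.068))
    x,y=pix(n,[.6,.12,.04])[0].astype(int)
    im=cv2.resize(p[y-60:y+60,x-60:x+60],(400,400),interpolation=cv2.INTER_CUBIC)
    A=im if n=="top" else np.hstack([A,im])
cv2.imwrite("pics/turn.png",A[:,:,::-1])
E
```

```text
t 12.7333 r 0.0842 bridge 38.55 toolyaw-90 38.30000000000001 [-1.7673211  -2.36175884  4.65293352] 30.00077784061432
top rim 78 [575.6 107.9] [60.4 47.9] 37.6
scene red 83 [609.9 134.4] [16.9 64.9] 38.5 bearing 37.6
scene rim 162 [576.1 104.6] [75.8 50.4] 38.1
```

View pics/turn.png

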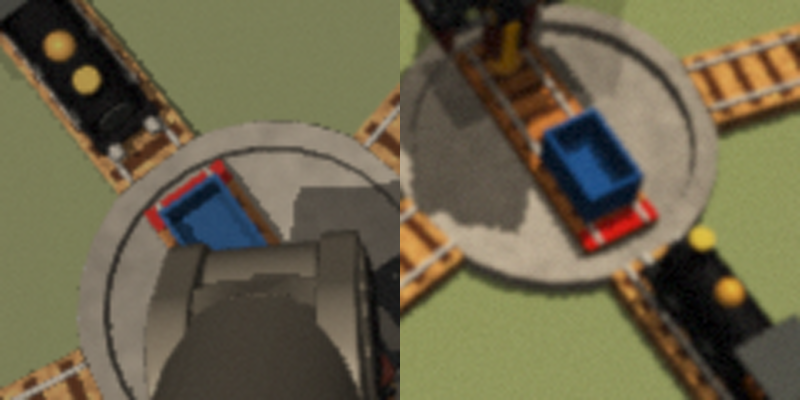

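The bridge is at about 38.4° and the tub is still square on it. Another 2.1° reaches the siding's 40.5°.

Emit:
servo_tool(
  rows=[
    [[0,-0.001,0,0,0,-0.7,1],[0,-0.002,0,0,0,-1.4,1],[-0.0005,-0.0031,0,0,0,-2.1,1],[-0.0005,-0.0031,0,0,0,-2.1,1],[-0.0005,-0.0031,0,0,0,-2.1,1]],
  ],
)

```text
t: 13.25
position: [0.465, 0.0174, 0.0443]
orientation: [[-0.761, -0.648, -0.001], [-0.648, 0.761, -0.001], [0.002, 0.0, -1.0]]
contact_force: [-3.2, -2.8, 7.2]
opening: 0.193
finger_force: 30.0
```

Emit:
servo_tool(
  rows=[
    [[0,0,0,0,0,0,1],[0,0,0,0,0,0,1],[0,0,0,0,0,0,1]],
  ],
)

```text
t: 13.5
position: [0.465, 0.0174, 0.0442]
orientation: [[-0.762, -0.648, -0.001], [-0.648, 0.762, -0.001], [0.002, 0.0, -1.0]]
contact_force: [-2.5, -2.5, 7.4]
opening: 0.205
finger_force: 30.0
```

```bash
python3 - <<'E'
from h import *
br()
for n in("top","scene"):
    p,d=vision.camera(n); W=cloud(n,d); z=W[...,2]
    H,S,V=cv2.split(cv2.cvtColor(p,cv2.COLOR_RGB2HSV)); r=np.hypot(W[...,0]-.529,W[...,1]-.0722)
    red=((H<6)|(H>174))&(S>180)&(V>70)&(r<.125)
    c=(528.7,72) if n=="top" else (531.7,71.8)
    q=rect(red,n,.022); print(n,"red",red.sum(),*q,"bearing",np.degrees(np.arctan2(q[0][1]-c[1],q[0][0]-c[0])).round(1))
    b=(H>100)&(H<130)&(S>120)&(V>30)&(r<.12)&(z>.06)&(z<.08)
    print(n,"rim",b.sum(),*rect(b,n,.068))
    x,y=pix(n,[.62,.14,.03])[0].astype(int)
    im=cv2.resize(p[y-40:y+40,x-40:x+40],(400,400),interpolation=cv2.INTER_CUBIC)
    a=np.radians(40.5)
    A=im if n=="top" else np.hstack([A,im])
cv2.imwrite("pics/fin.png",A[:,:,::-1])
E
```

```text
t 13.5 r 0.0843 bridge 40.54 toolyaw-90 40.400000000000006 [-2.48360405 -2.529865    7.41014554] 30.001191794872284
top red 48 [606.7 137.8] [16.3 65.7] 39.5 bearing 40.2
top rim 70 [575.4 110.3] [57.8 47.6] 39.5
scene red 119 [605.9 136.2] [20.9 67.8] 38.5 bearing 41.0
scene rim 162 [575.5 105.7] [74.9 51.8] 39.6
```

View pics/fin.png

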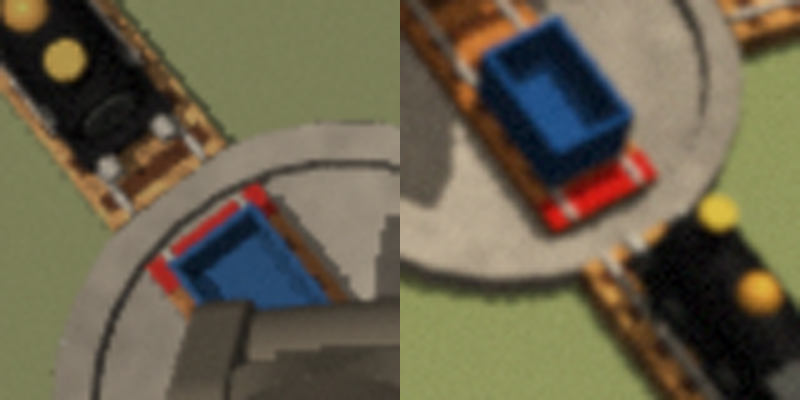

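```bash
python3 - <<'E'
from h import *
x,y=pix("top",[.62,.14,.03])[0].astype(int)
g=lambda pts: (plane("top",np.array(pts)/5+[x-40-.4,y-40-.4],.022)[:,:2]-[.5287,.072])*1000
for nm,pts in(("road",[(115,228),(224,150)]),("red",[(148,268),(262,184)])):
    P=g(pts); m=P.mean(0); e=P[1]-P[0]; print(nm,np.hypot(*m).round(1),"bearing",np.degrees(np.arctan2(m[1],m[0])).round(2),"width",np.hypot(*e).round(1),"axis",(np.degrees(np.arctan2(e[1],e[0]))+90).round(2))
E
```

```text
road 134.6 bearing 40.82 width 65.5 axis 38.4
red 108.6 bearing 39.7 width 69.0 axis 39.06
```

Estimates put the bridge at 39.7–40.5° against the siding's 40.5–40.8°, so I'll nudge it by 0.4°, hold and hand in.

Emit:
servo_tool(
  rows=[
    [[0,-0.0003,0,0,0,-0.2,1],[0,-0.0006,0,0,0,-0.4,1],[0,-0.0006,0,0,0,-0.4,1],[0,-0.0006,0,0,0,-0.4,1],[0,-0.0006,0,0,0,-0.4,1]],
  ],
)

```text
t: 14.02
position: [0.4653, 0.0171, 0.0442]
orientation: [[-0.757, -0.653, -0.002], [-0.653, 0.757, -0.001], [0.002, 0.001, -1.0]]
contact_force: [-3.7, -1.7, 6.6]
opening: 0.2
finger_force: 30.0
```

```bash
python3 -c "
from h import *
br(); print(manip.sign_off())"
```

```text
t 14.0167 r 0.0843 bridge 40.86 toolyaw-90 40.80000000000001 [-3.7403803  -1.71181015  6.61672285] 30.001292824745178
the job is handed in; nothing more can be done
None
```

I handed the job in at 14 s: the blue tub sits squarely on the red half of the bridge, and the red end faces the engine's siding (bridge about 40.9°, siding measured at 40.5–40.8°), with the gripper still holding the handle; no verdict was returned.

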